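# Cap a row of microtubes in a cold block

### The arm

A 7-joint arm with a two-finger parallel gripper is mounted at the origin on a cart in front of the work surface, level with it; the furniture and walls round the work are solid. World frame = base frame: x ahead of the robot, y to its left, z up, the work surface at z = 0. Lengths are in m, angles in rad, forces in N, time in s.
With the tool pointing down it reaches from about 0.425 to 0.925 m from the base axis. Payload 6.8 kg.
Tool frame: the origin (TCP) lies between the finger pads; the fingertips stand 11 mm ahead of it and the grasp point (between the pads) lies 8 mm behind it; z points along the fingers, y is the line along which they close (so a half turn about z gives the same grasp; the last joint's range is limited). The gripper opens to 85 mm and grips with 20 to 120 N. Pads are 22 mm wide; open, the fingers measure 114 mm over their backs; the gripper's body (76 mm by 85 mm) begins 54 mm behind the grasp point. The pads swing forward as they close: fully open they stand 13 mm farther back than shut.
Start: joints at [-1.413, 0.477, 0.022, 1.555, -0.011, 1.109, -0.083], TCP at [0.177, 0.651, 0.242] pointing down, gripper open.
Joint ranges: [-2.96, 2.96], [-0.34, 2.1], [-1.41, 1.46], [0.24, 2.44], [-1.37, 4.51], [0.17, 1.92], [-2.96, 2.96]. Speed limits (rad/s): [2.39, 2.39, 3.14, 3.14, 3.14, 3.14, 3.14].

### API

Orientations are given as a rotation vector (axis times angle).
In Python, from bench import r gives the robot as it stands.
- The arm moves only by the tool send_rows, never from a script. Its argument "deltas" is a list of rows, each an object of numbers: "dx", "dy", "dz": the shift along the world's x, y, z in mm; "rx", "ry", "rz": the turn, a rotation vector about the world's x, y, z in degrees. A call has 1 to 5 rows; each row is the pose to reach, as a shift and turn from the pose commanded when the call began; what a row does not reach only later rows make up. A row lasts 1/12 s, in which the tool goes at most 41.7 mm and 7.16 degrees, less where a joint would pass 70% of its speed; a pose out of reach is approached as far as the arm can. A call with a gripper value outside its range is refused whole. "jaw" is the finger opening in mm, from 0 to 85.4, set as the call begins (left out, the last holds). The fingers move at their own pace and stop on an object; "newtons" is the grip in N (left out, the last holds). Time passes only in rows, so rows that repeat a pose let the fingers close. It gives the time, the measured TCP pose, the force, the opening and the grip force at its end, in the units of the state.
- r.get_obs(): the state, without advancing time (a new reading comes with each control period).
- r.grab_frame(name): name is "side" or "top"; returns a dict with "frame" (480x640x3 uint8, blue, green, red), "z_map" (480x640 float32, m along the optical axis (not along the pixel's ray), 0 where there is no reading), "vertical_fov" (degrees; the focal length in pixels is half the picture's height over the tangent of half this angle, whatever the lens; pixels are square), "cx", "cy" (the principal point, pixels), "xyz" and "orientation" of the camera in the world. Camera axes: x right, y down, z forward; pixel columns grow to the right and rows downward; lengths in m; the calibration is good to about 2 mm. A picture is of the moment at which its call begins.
- r.hand_in(): hands the job in; it is judged then, once.
The state is a dict: "clock": time; "joints": joint angles; "qvel": joint speeds; "tau": joint torques, N m; "tcp_pos": TCP position; "orientation": TCP orientation; "contact_force": force on the tool from outside, world axes, zero at the start; "moment": the same for the moment, N m; "grip_width": finger opening in m; "gripper_force": force on a finger pad.
Only numpy, scipy, OpenCV 4.12 (cv2) and the standard library are available. Lean on these libraries where they do the work, as an engineer would, in place of code of your own. Each camera call takes 0.05 s, during which the arm holds its last target. There are 200 camera calls.

### The job

Five microtubes in the aluminium cold block stand with their orange lids open. Run the fingertips along the row, starting at the end where the first hinge faces out over the block's end, so that the lids fold over one after another in row order, and press each one fully home on its tube. Touch lightly, no harder than a thumb would press, do not lift or shove the block, leave the other things on the bench alone, and finish clear of everything.

Things in the scene. Friction and masses are not known exactly. Their poses are not given: they have to be found in the camera images.
- cold_block: pale aluminium block, 66 x 150 x 45 mm, about 1.3 kg with tubes, standing loose; origin at the centre of its underside, z up, y along two rows of wells. At x = -16 mm: five tubes with open orange lids at y = -52, -26, 0, 26, 52 mm (tubes 1 to 5), rims at z = 49 mm. At x = +16 mm: three closed tubes with blue lids (top z = 52 mm) and two empty wells. Yaw up to 0.6 rad
- rim_1 (a point): centre of the rim of orange tube 1, the end of the row at which to begin (its hinge faces out over the block's end)
- rim_5 (a point): centre of the rim of orange tube 5, the other end of the row, 104 mm from rim_1
- lid_1 (a joint): hinge of orange lid 1, rad: 0 = folded flat over its tube, 0.9 to 1.75 at the start, 1.9 = fully open. The hinge lies at rim height, 8 mm from the tube's centre toward the block's -y, along its x axis: a push toward +y on the lid's back folds it over. Disc 13.6 mm across, 3 mm thick, back 5.5 mm off the hinge line, free edge 17 mm from it. Turns with under 1 N, stays where left
- plug_1 (a joint): how far the plug of orange lid 1 is pressed into its tube, m: 0 at the start (the folded lid stands 2.5 mm proud, its top 5.5 mm above the rim), 0.0025 = fully home (top 3 mm above the rim). Takes about 4 N along the lid's axis, then stops hard; stays where it is left
- lid_2 (a joint): hinge of orange lid 2, rad: 0 = folded flat over its tube, 0.9 to 1.75 at the start, 1.9 = fully open. The hinge lies at rim height, 8 mm from the tube's centre toward the block's -y, along its x axis: a push toward +y on the lid's back folds it over. Disc 13.6 mm across, 3 mm thick, back 5.5 mm off the hinge line, free edge 17 mm from it. Turns with under 1 N, stays where left
- plug_2 (a joint): how far the plug of orange lid 2 is pressed into its tube, m: 0 at the start (the folded lid stands 2.5 mm proud, its top 5.5 mm above the rim), 0.0025 = fully home (top 3 mm above the rim). Takes about 4 N along the lid's axis, then stops hard; stays where it is left
- lid_3 (a joint): hinge of orange lid 3, rad: 0 = folded flat over its tube, 0.9 to 1.75 at the start, 1.9 = fully open. The hinge lies at rim height, 8 mm from the tube's centre toward the block's -y, along its x axis: a push toward +y on the lid's back folds it over. Disc 13.6 mm across, 3 mm thick, back 5.5 mm off the hinge line, free edge 17 mm from it. Turns with under 1 N, stays where left
- plug_3 (a joint): how far the plug of orange lid 3 is pressed into its tube, m: 0 at the start (the folded lid stands 2.5 mm proud, its top 5.5 mm above the rim), 0.0025 = fully home (top 3 mm above the rim). Takes about 4 N along the lid's axis, then stops hard; stays where it is left
- lid_4 (a joint): hinge of orange lid 4, rad: 0 = folded flat over its tube, 0.9 to 1.75 at the start, 1.9 = fully open. The hinge lies at rim height, 8 mm from the tube's centre toward the block's -y, along its x axis: a push toward +y on the lid's back folds it over. Disc 13.6 mm across, 3 mm thick, back 5.5 mm off the hinge line, free edge 17 mm from it. Turns with under 1 N, stays where left
- plug_4 (a joint): how far the plug of orange lid 4 is pressed into its tube, m: 0 at the start (the folded lid stands 2.5 mm proud, its top 5.5 mm above the rim), 0.0025 = fully home (top 3 mm above the rim). Takes about 4 N along the lid's axis, then stops hard; stays where it is left
- lid_5 (a joint): hinge of orange lid 5, rad: 0 = folded flat over its tube, 0.9 to 1.75 at the start, 1.9 = fully open. The hinge lies at rim height, 8 mm from the tube's centre toward the block's -y, along its x axis: a push toward +y on the lid's back folds it over. Disc 13.6 mm across, 3 mm thick, back 5.5 mm off the hinge line, free edge 17 mm from it. Turns with under 1 N, stays where left
- plug_5 (a joint): how far the plug of orange lid 5 is pressed into its tube, m: 0 at the start (the folded lid stands 2.5 mm proud, its top 5.5 mm above the rim), 0.0025 = fully home (top 3 mm above the rim). Takes about 4 N along the lid's axis, then stops hard; stays where it is left
- vial_2: bystander: amber glass vial with a grey-white cap, 12 x 34 mm, standing loose near the front edge of the bench; origin at the centre of its underside
- vial_5: bystander: second amber vial with a grey-white cap, 12 x 34 mm, standing loose near the front edge of the bench; origin at the centre of its underside
- pipette_20: bystander: white pipette with a red plunger, 30 x 228 x 27 mm, lying near the bench's front edge; origin at the centre of its underside
- lab_timer: bystander: white desk timer with a dark dial, 63 x 68 x 57 mm, to the left; origin at the centre of its underside
- beaker_50: bystander: small glass beaker, 46 mm wide, 59 mm tall, to the right; origin at the centre of its underside
- marker_black: bystander: black marker pen, 16 x 128 mm, lying to the right; origin at the centre of its underside
- label_tape: bystander: roll of tan tape, 100 mm wide, 25 mm high, lying flat to the right; origin at the centre of its underside
- film_box: bystander: green and white carton, 57 x 101 x 53 mm, to the right; origin at the centre of its underside
Mind the look-alikes: they are no part of the job. There is more than one size of the cold_block; the one meant has the size given above.

How it is judged:
On the way, in this order (a step that is already met when the one before it is completed fails the run):
1. orange lid 1 is folded over its tube (within 0.35 rad of flat), first of the row (value of joint lid_1 below 0.35 rad).
2. orange lid 2 is folded over its tube (within 0.35 rad of flat), after lid 1 (value of joint lid_2 below 0.35 rad).
3. orange lid 3 is folded over its tube (within 0.35 rad of flat), after lid 2 (value of joint lid_3 below 0.35 rad).
4. orange lid 4 is folded over its tube (within 0.35 rad of flat), after lid 3 (value of joint lid_4 below 0.35 rad).
5. orange lid 5 is folded over its tube (within 0.35 rad of flat), after lid 4 (value of joint lid_5 below 0.35 rad).
At the end, for the whole second after the job is handed in: All five orange lids lie flat on their tubes (within 0.12 rad) with their plugs at least 1.7 of 2.5 mm in; the block stands level and at rest on the bench, within 20 mm of where it was (value of joint each of lid_1, lid_2, lid_3, lid_4, lid_5 below 0.12 rad and value of joint each of plug_1, plug_2, plug_3, plug_4, plug_5 above 0.0017 m and distance of cold_block from where it was at the start of the episode below 0.02 m and angle between cold_block's own z axis and vertical below 0.05 rad and linear speed of cold_block below 0.01 m/s); the robot touches nothing.
It fails at once if the block is lifted off the bench (10 mm) or tipped (height (world z) of cold_block above 0.01 m or angle between cold_block's own z axis and vertical above 0.15 rad).
It fails at once if the block is shoved more than 30 mm (distance of cold_block from where it was at the start of the episode above 0.03 m).
It fails at once if the robot presses on the block or its lids with more than 60 N (contact force between the arm and cold_block above 60 N).
It fails at once if a bystander is moved more than 25 mm or a vial is knocked over (distance of any of vial_2, vial_5, pipette_20, lab_timer, beaker_50, marker_black, label_tape, film_box from where it was at the start of the episode above 0.025 m or angle between any of vial_2, vial_5's own z axis and vertical above 0.5 rad).
It also fails if it takes over 54 s, if anything falls off the work surface, if the arm or the gripper's body presses on something with over 40 N, if the wrist force passes 120 N, or if a joint passes its speed limit or range.

## Working session

There is one attempt and no reset: what is moved stays moved. The work goes in short steps, Python scripts to look and compute and a tool call to move; the robot and the scene stay as the last step left them, time stands still between calls to the robot, and variables do not carry over. Pictures are saved under pics/ and viewed, at most 10 in all, crops included, and the job is handed in when it is done.

Besides the shell and the picture viewer there is one more tool, called after "Call:" by a JSON object that holds its "op" and its "data", one argument or row to a line. send_rows: Moves the arm, as the interface text tells. Its arguments: {"type":"object","properties":{"deltas":{"type":"array","items":{"type":"object","properties":{"dx":{"type":"number"},"dy":{"type":"number"},"dz":{"type":"number"},"rx":{"type":"number"},"ry":{"type":"number"},"rz":{"type":"number"}}}},"jaw":{"type":"number"},"newtons":{"type":"number"}},"required":["deltas"]}

```bash
mkdir -p pics
cat > h.py <<'E'
import numpy as np, cv2
from scipy.spatial.transform import Rotation as R
def K(f):
    return 240/np.tan(np.radians(f["vertical_fov"])/2)
def rot(f):
    o=np.array(f["orientation"],float)
    return R.from_rotvec(o).as_matrix() if o.shape==(3,) else o
def cloud(f):
    k=K(f); v,u=np.mgrid[:480,:640]; z=f["z_map"]
    p=np.dstack([(u-f["cx"])/k*z,(v-f["cy"])/k*z,z])
    return p@rot(f).T+np.array(f["xyz"])
def onplane(f,u,v,h):
    k=K(f); d=rot(f)@np.array([(u-f["cx"])/k,(v-f["cy"])/k,1]); c=np.array(f["xyz"])
    return c+d*(h-c[2])/d[2]
E
python3 - <<'E'
from h import *; from bench import r
import pickle
o=r.get_obs(); print({k:np.round(v,3) for k,v in o.items()})
for n in("top","side"):
    f=r.grab_frame(n); pickle.dump(f,open(n+"0.pkl","wb")); cv2.imwrite(f"pics/{n}0.png",f["frame"])
    print(n,f["vertical_fov"],f["cx"],f["cy"],f["xyz"],f["orientation"])
E
```

```text
{'clock': np.float64(0.0), 'joints': array([-1.413,  0.478,  0.022,  1.556, -0.011,  1.109, -0.083]), 'qvel': array([-0.002, -0.001, -0.001,  0.   , -0.   ,  0.002, -0.001]), 'tau': array([ 0.0000e+00, -5.9645e+01,  1.6080e+00, -2.8120e+01,  1.2000e-02,
        9.0000e-03, -0.0000e+00]), 'tcp_pos': array([0.177, 0.651, 0.241]), 'orientation': array([-4.160e-01, -3.114e+00,  3.000e-03]), 'contact_force': array([-0.813,  0.743, -0.331]), 'moment': array([-0.014,  0.011, -0.02 ]), 'gripper_force': np.float64(0.0), 'grip_width': np.float64(0.086)}
top 48.86119304750966 323.9252714766458 240.56256248934886 [ 0.35534628 -0.05353705  1.2597519 ] [-2.12925975  2.18534703 -0.10228713]
side 53.15689661315213 329.99658846682485 233.32765378527296 [0.23535775 0.68394713 0.55234878] [-0.43536695  2.59297107 -1.38437257]
```

View pics/top0.png

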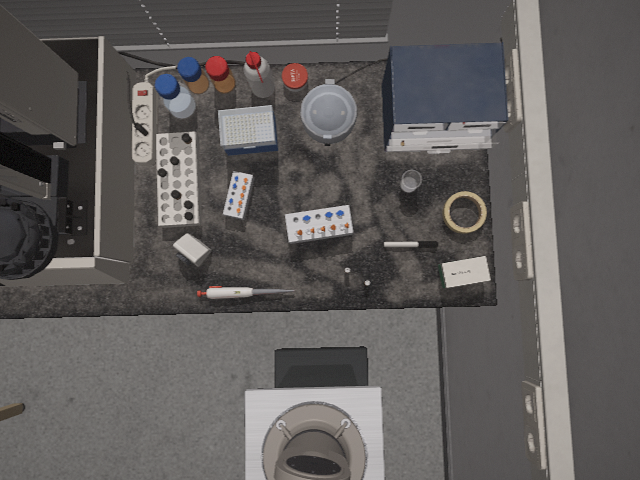

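View pics/side0.png

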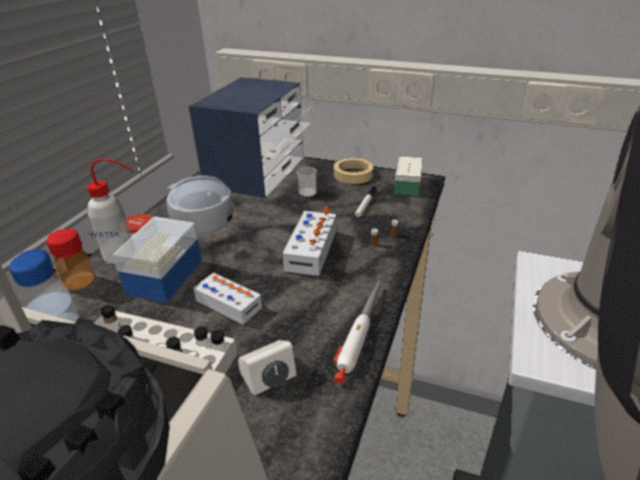

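Two candidates for the block appear in the top view: a larger one at about (319,224) and a smaller one at about (238,195). I'll measure both and enlarge the larger.

Run:
```python
from h import *; import pickle
f=pickle.load(open("top0.pkl","rb")); P=cloud(f); im=f["frame"]
for nm,(u0,u1,v0,v1) in dict(big=(275,365,195,255),small=(215,262,162,228)).items():
    m=np.zeros((480,640),bool); m[v0:v1,u0:u1]=True
    top=m&(P[...,2]>0.030)&(P[...,2]<0.056)
    hs=P[top][:,2]; print(nm,np.percentile(hs,[5,25,50,75,95]).round(4))
    pts=P[top][:,:2].astype(np.float32); print(cv2.minAreaRect(pts*1000))
hsv=cv2.cvtColor(im,cv2.COLOR_BGR2HSV)
for nm,lo,hi in(("or",(5,120,90),(18,255,255)),("blue",(100,120,60),(125,255,255))):
    mk=cv2.inRange(hsv,lo,hi); mk[:195]=0; mk[255:]=0; mk[:,:275]=0; mk[:,365:]=0
    n,l,s,c=cv2.connectedComponentsWithStats(mk)
    for i in range(1,n):
        if s[i,4]>4: print(nm,s[i],c[i].round(1),onplane(f,*c[i],0.05).round(4), np.max(P[...,2][l==i]).round(4))
c=im[190:260,270:370]; a=cv2.resize(c,None,fx=6,fy=6,interpolation=cv2.INTER_CUBIC)
cv2.imwrite("pics/crop0.png",a)
g=pickle.load(open("side0.pkl","rb"))["frame"]
cv2.imwrite("pics/crop1.png",cv2.resize(g[195:285,270:350],None,fx=6.5,fy=6.5,interpolation=cv2.INTER_CUBIC))
```

```text
big [0.0408 0.0438 0.0455 0.0476 0.0514]
((531.18505859375, -24.08167266845703), (67.20712280273438, 149.81832885742188), 6.970492362976074)
small [0.0304 0.0317 0.0332 0.0352 0.0398]
((607.54150390625, 166.61276245117188), (48.09595489501953, 106.73350524902344), 76.18234252929688)
or [345 223   3   5  10] [346.3 224.9] [ 0.5243 -0.0892  0.05  ] 0.0683
or [331 225   4   5  16] [332.8 226.8] [ 0.5207 -0.0579  0.05  ] 0.0674
or [321 227   4   4  12] [322.7 228.8] [ 0.5169 -0.0344  0.05  ] 0.069
or [311 228   3   5  11] [312.2 230. ] [ 0.5146 -0.0101  0.05  ] 0.0659
or [298 230   4   5  17] [299.6 232.1] [0.5105 0.0191 0.05  ] 0.0656
blue [337 210   7   6  24] [339.5 212.6] [ 0.5536 -0.0744  0.05  ] 0.0586
blue [326 212   6   5  22] [328.5 214.3] [ 0.5503 -0.0487  0.05  ] 1.2598
blue [303 216   7   5  24] [306.1 217.8] [0.5436 0.0034 0.05  ] 0.0594
```

View pics/crop0.png

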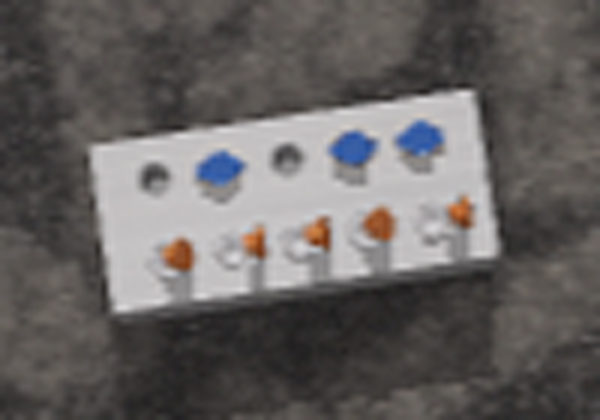

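View pics/crop1.png

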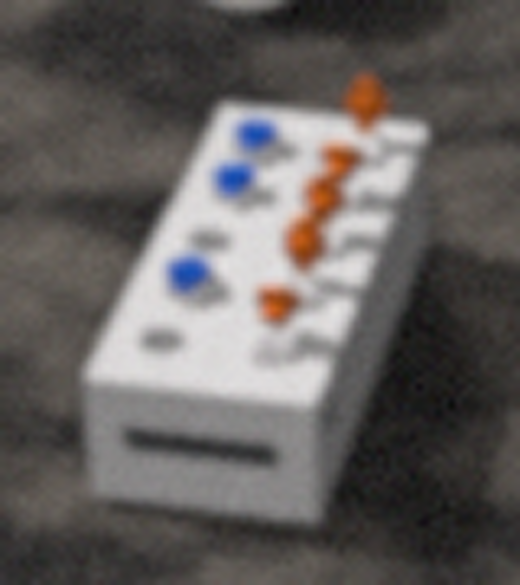

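The larger block, around (319,224), measures about 67×150 mm with its top at 45 mm, so it's the one meant. The smaller, at (238,195), is 48×107 mm. Each lid stands on the image-right (world −y) side of its tube and the blue row lies toward +x. Tube 1 is therefore the image-right tube, near crop (435,225), and the yaw is about +0.125 rad.

Run:
```python
from h import *; import pickle
f=pickle.load(open("top0.pkl","rb"))
px=lambda c:(270+c[0]/6-.4,190+c[1]/6-.4)
src=[];dst=[]
for c,h,b in [((92,147),.045,(33,75)),((472,91),.045,(33,-75)),((499,255),.045,(-33,-75)),((115,312),.045,(-33,75)),
  ((155,176),.045,(16,52)),((287,156),.045,(16,0)),((220,168),.052,(16,26)),((354,148),.052,(16,-26)),((420,137),.052,(16,-52))]:
    src.append(b);dst.append(onplane(f,*px(c),h)[:2]*1000)
src=np.array(src,float);dst=np.array(dst)
a=src-src.mean(0);d=dst-dst.mean(0)
yaw=np.arctan2((a[:,0]*d[:,1]-a[:,1]*d[:,0]).sum(),(a*d).sum())
M=np.array([[np.cos(yaw),-np.sin(yaw)],[np.sin(yaw),np.cos(yaw)]])
t=dst.mean(0)-M@src.mean(0)
print("yaw",yaw,"center",t,"res\n",(dst-src@M.T-t).round(1))
for y in(-52,-26,0,26,52,-95): print(y,(M@[-16,y]+t).round(1))
print("ydir",M[:,1])
```

```text
yaw 0.11993394842838466 center [531.42268788 -25.09776451] res
 [[-0.9 -0.6]
 [-0.9  0.3]
 [ 0.2 -0.3]
 [-0.  -0.5]
 [ 1.2  0. ]
 [ 1.4  0.3]
 [-0.6  0.3]
 [-0.4  0. ]
 [ 0.   0.3]]
-52 [521.8 -78.6]
-26 [518.6 -52.8]
0 [515.5 -27. ]
26 [512.4  -1.2]
52 [509.3  24.6]
-95 [ 526.9 -121.3]
ydir [-0.11964663  0.99281654]
```

Call:
{"op": "send_rows", "data": {
  "deltas": [
    {"dx":30,"dy":-25,"rz":5},
    {"dx":60,"dy":-50,"rz":10},
    {"dx":90,"dy":-80,"rz":15},
    {"dx":120,"dy":-115,"rz":20},
    {"dx":150,"dy":-150,"rz":22.3}
  ],
  "jaw": 0,
  "newtons": 20
}}

```text
$.deltas[0]: bad value
```

Call:
{"op": "send_rows", "data": {
  "deltas": [
    {"dx":30,"dy":-25,"dz":0,"rx":0,"ry":0,"rz":5},
    {"dx":60,"dy":-50,"dz":0,"rx":0,"ry":0,"rz":10},
    {"dx":90,"dy":-78,"dz":0,"rx":0,"ry":0,"rz":15},
    {"dx":120,"dy":-105,"dz":0,"rx":0,"ry":0,"rz":20},
    {"dx":145,"dy":-135,"dz":0,"rx":0,"ry":0,"rz":22}
  ],
  "jaw": 0,
  "newtons": 20
}}

```text
clock: 0.52
tcp_pos: [0.3242, 0.5147, 0.2419]
orientation: [-0.191, 3.135, -0.001]
contact_force: [0.8, 0.0, -0.7]
grip_width: 0.0256
gripper_force: 0.0
```

Call:
{"op": "send_rows", "data": {
  "deltas": [
    {"dx":20,"dy":-34,"dz":0,"rx":0,"ry":0,"rz":0},
    {"dx":40,"dy":-68,"dz":0,"rx":0,"ry":0,"rz":0},
    {"dx":60,"dy":-102,"dz":0,"rx":0,"ry":0,"rz":0},
    {"dx":80,"dy":-136,"dz":0,"rx":0,"ry":0,"rz":0},
    {"dx":100,"dy":-170,"dz":0,"rx":0,"ry":0,"rz":0}
  ]
}}

```text
clock: 0.93
tcp_pos: [0.4228, 0.3443, 0.242]
orientation: [0.185, -3.136, 0.001]
contact_force: [1.3, 0.2, -0.6]
grip_width: -0.0001
gripper_force: 0.0
```

Call:
{"op": "send_rows", "data": {
  "deltas": [
    {"dx":15,"dy":-36,"dz":0,"rx":0,"ry":0,"rz":0},
    {"dx":30,"dy":-72,"dz":0,"rx":0,"ry":0,"rz":0},
    {"dx":45,"dy":-108,"dz":0,"rx":0,"ry":0,"rz":0},
    {"dx":60,"dy":-144,"dz":0,"rx":0,"ry":0,"rz":0},
    {"dx":70,"dy":-180,"dz":0,"rx":0,"ry":0,"rz":0}
  ]
}}

```text
clock: 1.35
tcp_pos: [0.4931, 0.1642, 0.2422]
orientation: [-0.185, 3.136, -0.0]
contact_force: [1.2, 0.2, 0.2]
grip_width: 0.0005
gripper_force: 0.0
```

Call:
{"op": "send_rows", "data": {
  "deltas": [
    {"dx":10,"dy":-38,"dz":0,"rx":0,"ry":0,"rz":0},
    {"dx":18,"dy":-76,"dz":0,"rx":0,"ry":0,"rz":0},
    {"dx":24,"dy":-114,"dz":0,"rx":0,"ry":0,"rz":0},
    {"dx":30,"dy":-152,"dz":0,"rx":0,"ry":0,"rz":0},
    {"dx":35,"dy":-190,"dz":0,"rx":0,"ry":0,"rz":0}
  ]
}}

```text
clock: 1.77
tcp_pos: [0.5271, -0.0256, 0.2422]
orientation: [0.186, -3.136, -0.0]
contact_force: [1.0, -0.3, -0.1]
grip_width: -0.0002
gripper_force: 0.0
```

Call:
{"op": "send_rows", "data": {
  "deltas": [
    {"dx":0,"dy":-38,"dz":0,"rx":0,"ry":0,"rz":0},
    {"dx":0,"dy":-76,"dz":0,"rx":0,"ry":0,"rz":0},
    {"dx":0,"dy":-96,"dz":-15,"rx":0,"ry":0,"rz":0},
    {"dx":0,"dy":-96,"dz":-52,"rx":0,"ry":0,"rz":0},
    {"dx":0,"dy":-96,"dz":-90,"rx":0,"ry":0,"rz":0}
  ]
}}

```text
clock: 2.18
tcp_pos: [0.5283, -0.1222, 0.1527]
orientation: [-0.179, 3.132, -0.002]
contact_force: [0.4, 1.4, -0.5]
grip_width: 0.0003
gripper_force: 0.0
```

Call:
{"op": "send_rows", "data": {
  "deltas": [
    {"dx":0,"dy":0,"dz":-35,"rx":0,"ry":0,"rz":0},
    {"dx":0,"dy":0,"dz":-65,"rx":0,"ry":0,"rz":0},
    {"dx":0,"dy":0,"dz":-85,"rx":0,"ry":0,"rz":0},
    {"dx":0,"dy":0,"dz":-85,"rx":0,"ry":0,"rz":0}
  ]
}}

```text
clock: 2.52
tcp_pos: [0.5239, -0.1191, 0.0632]
orientation: [0.185, -3.128, -0.002]
contact_force: [-0.1, -0.2, 0.6]
grip_width: 0.0002
gripper_force: 0.0
```

Run:
```python
from h import *; from bench import r
o=r.get_obs(); print(o["tcp_pos"],o["contact_force"])
f=r.grab_frame("side"); P=cloud(f)
t=o["tcp_pos"]
m=(np.hypot(P[...,0]-t[0],P[...,1]-t[1])<.05)&(P[...,2]>.02)
y,x=np.nonzero(m); print(x.min(),x.max(),y.min(),y.max())
lo=P[m&(P[...,1]<-0.1)]; print(np.percentile(lo[:,2],[0,1,5]))
for z in(.055,.06,.065,.07,.08):
    s=P[m&(abs(P[...,2]-z)<.003)]
    if len(s): print(z,s.min(0).round(3),s.max(0).round(3))
c=f["frame"][130:290,250:390]
cv2.imwrite("pics/s1.png",cv2.resize(c,None,fx=3.7,fy=3.7,interpolation=cv2.INTER_CUBIC))
```

```text
[ 0.52392668 -0.11905866  0.06315731] [-0.06934526 -0.15327794  0.5960836 ]
300 358 0 231
[0.04459036 0.0555563  0.06838811]
0.055 [ 0.514 -0.118  0.052] [ 0.534 -0.082  0.058]
0.06 [ 0.514 -0.118  0.057] [ 0.535 -0.082  0.063]
0.065 [ 0.512 -0.118  0.062] [ 0.535 -0.086  0.067]
0.07 [ 0.514 -0.119  0.067] [ 0.535 -0.102  0.073]
0.08 [ 0.513 -0.118  0.077] [ 0.535 -0.1    0.083]
```

View pics/s1.png

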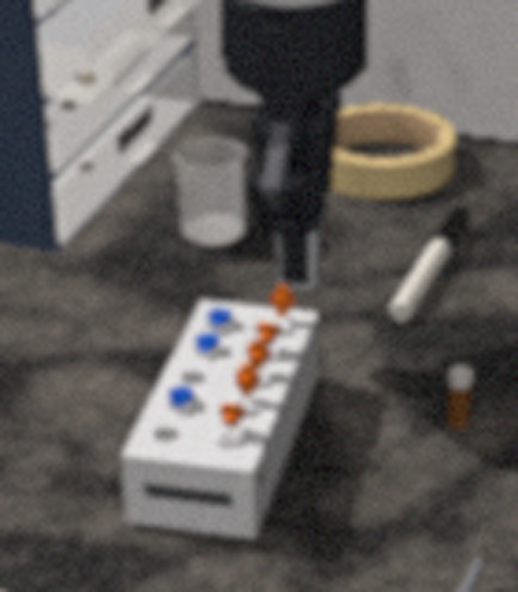

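The picture shows the closed fingertips just beyond lid 1, at crop (283,297), and clear of it. The row runs down-left to lid 5 at (232,413). I'll let the arm settle and re-read the pose.

Call:
{"op": "send_rows", "data": {
  "deltas": [
    {"dx":0,"dy":0,"dz":0,"rx":0,"ry":0,"rz":0},
    {"dx":0,"dy":0,"dz":0,"rx":0,"ry":0,"rz":0},
    {"dx":0,"dy":0,"dz":0,"rx":0,"ry":0,"rz":0}
  ]
}}

```text
clock: 2.82
tcp_pos: [0.5286, -0.1198, 0.069]
orientation: [-0.185, 3.133, -0.001]
contact_force: [0.3, 0.5, -0.1]
grip_width: 0.0001
gripper_force: 0.0
```

Call:
{"op": "send_rows", "data": {
  "deltas": [
    {"dx":-1,"dy":4,"dz":-0.5,"rx":0,"ry":0,"rz":0},
    {"dx":-2,"dy":9,"dz":-1,"rx":0,"ry":0,"rz":0},
    {"dx":-3,"dy":14,"dz":-1,"rx":0,"ry":0,"rz":0},
    {"dx":-4,"dy":19,"dz":-1,"rx":0,"ry":0,"rz":0},
    {"dx":-4.5,"dy":24,"dz":-1,"rx":0,"ry":0,"rz":0}
  ]
}}

```text
clock: 3.23
tcp_pos: [0.5229, -0.0951, 0.0666]
orientation: [-0.186, 3.135, -0.0]
contact_force: [0.6, -0.2, -0.5]
grip_width: -0.0
gripper_force: 0.4
```

Call:
{"op": "send_rows", "data": {
  "deltas": [
    {"dx":-0.6,"dy":5,"dz":0,"rx":0,"ry":0,"rz":0},
    {"dx":-1.2,"dy":10,"dz":0,"rx":0,"ry":0,"rz":0},
    {"dx":-1.8,"dy":15,"dz":0,"rx":0,"ry":0,"rz":0},
    {"dx":-2.4,"dy":20,"dz":0,"rx":0,"ry":0,"rz":0},
    {"dx":-3,"dy":25,"dz":0,"rx":0,"ry":0,"rz":0}
  ]
}}

```text
clock: 3.65
tcp_pos: [0.5196, -0.07, 0.0662]
orientation: [0.186, -3.136, -0.0]
contact_force: [0.2, -1.1, 0.7]
grip_width: 0.0003
gripper_force: 0.1
```

Run:
```python
from h import *; from bench import r
o=r.get_obs(); print(o["tcp_pos"],o["contact_force"])
f=r.grab_frame("side")
c=f["frame"][170:290,260:370]
cv2.imwrite("pics/s2.png",cv2.resize(c,None,fx=4.8,fy=4.8,interpolation=cv2.INTER_CUBIC))
```

```text
[ 0.51959106 -0.06996245  0.06616165] [ 0.16974406 -1.06323736  0.74056125]
```

View pics/s2.png

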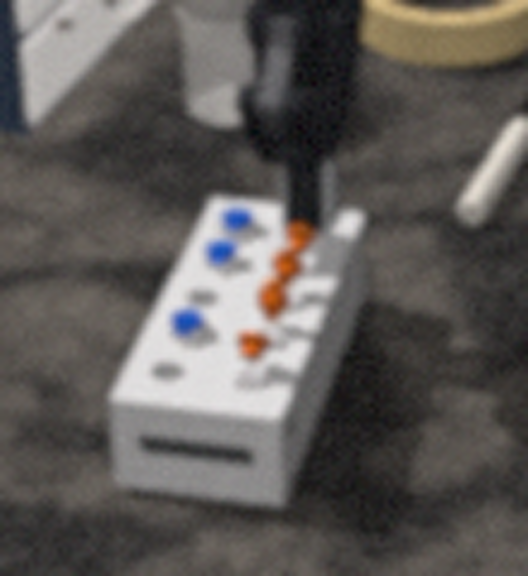

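The fingertip is on the row line. Lid 1 is folded beneath it and lids 2–5 still stand at (300,235), (287,265), (272,298) and (252,345), so I'll continue the sweep.

Call:
{"op": "send_rows", "data": {
  "deltas": [
    {"dx":-0.6,"dy":5,"dz":0,"rx":0,"ry":0,"rz":0},
    {"dx":-1.2,"dy":10,"dz":0,"rx":0,"ry":0,"rz":0},
    {"dx":-1.8,"dy":15,"dz":0,"rx":0,"ry":0,"rz":0},
    {"dx":-2.4,"dy":20,"dz":0,"rx":0,"ry":0,"rz":0},
    {"dx":-3,"dy":25,"dz":0,"rx":0,"ry":0,"rz":0}
  ]
}}

```text
clock: 4.12
tcp_pos: [0.5167, -0.0451, 0.0663]
orientation: [0.186, -3.136, -0.0]
contact_force: [-0.1, -0.6, -0.0]
grip_width: -0.0001
gripper_force: 0.4
```

Call:
{"op": "send_rows", "data": {
  "deltas": [
    {"dx":-0.6,"dy":5,"dz":0,"rx":0,"ry":0,"rz":0},
    {"dx":-1.2,"dy":10,"dz":0,"rx":0,"ry":0,"rz":0},
    {"dx":-1.8,"dy":15,"dz":0,"rx":0,"ry":0,"rz":0},
    {"dx":-2.4,"dy":20,"dz":0,"rx":0,"ry":0,"rz":0},
    {"dx":-3,"dy":25,"dz":0,"rx":0,"ry":0,"rz":0}
  ]
}}

```text
clock: 4.53
tcp_pos: [0.5138, -0.0202, 0.0664]
orientation: [-0.185, 3.136, -0.0]
contact_force: [1.0, -1.7, 0.6]
grip_width: 0.0
gripper_force: 0.5
```

Call:
{"op": "send_rows", "data": {
  "deltas": [
    {"dx":-0.6,"dy":5,"dz":0,"rx":0,"ry":0,"rz":0},
    {"dx":-1.2,"dy":10,"dz":0,"rx":0,"ry":0,"rz":0},
    {"dx":-1.8,"dy":15,"dz":0,"rx":0,"ry":0,"rz":0},
    {"dx":-2.4,"dy":20,"dz":0,"rx":0,"ry":0,"rz":0},
    {"dx":-3,"dy":25,"dz":0,"rx":0,"ry":0,"rz":0}
  ]
}}

```text
clock: 4.95
tcp_pos: [0.5106, 0.005, 0.0662]
orientation: [0.186, -3.136, -0.0]
contact_force: [-0.2, -0.8, -0.1]
grip_width: 0.0002
gripper_force: 0.1
```

Call:
{"op": "send_rows", "data": {
  "deltas": [
    {"dx":-0.6,"dy":5,"dz":0,"rx":0,"ry":0,"rz":0},
    {"dx":-1.2,"dy":10,"dz":0,"rx":0,"ry":0,"rz":0},
    {"dx":-1.8,"dy":15,"dz":0,"rx":0,"ry":0,"rz":0},
    {"dx":-2.2,"dy":19,"dz":0,"rx":0,"ry":0,"rz":0},
    {"dx":-2.2,"dy":19,"dz":0,"rx":0,"ry":0,"rz":0}
  ]
}}

```text
clock: 5.37
tcp_pos: [0.5085, 0.0247, 0.0662]
orientation: [0.188, -3.136, -0.001]
contact_force: [-0.9, 1.0, 1.7]
grip_width: 0.0001
gripper_force: 0.2
```

Now centred over tube 5, I'll press down in small steps and watch the force.

Call:
{"op": "send_rows", "data": {
  "deltas": [
    {"dx":0,"dy":0,"dz":-0.7,"rx":0,"ry":0,"rz":0},
    {"dx":0,"dy":0,"dz":-1.4,"rx":0,"ry":0,"rz":0},
    {"dx":0,"dy":0,"dz":-2,"rx":0,"ry":0,"rz":0},
    {"dx":0,"dy":0,"dz":-2.5,"rx":0,"ry":0,"rz":0},
    {"dx":0,"dy":0,"dz":-2.5,"rx":0,"ry":0,"rz":0}
  ]
}}

```text
clock: 5.78
tcp_pos: [0.5087, 0.0235, 0.0638]
orientation: [-0.186, 3.136, 0.001]
contact_force: [0.1, 1.2, 2.0]
grip_width: -0.0003
gripper_force: 1.2
```

Call:
{"op": "send_rows", "data": {
  "deltas": [
    {"dx":0,"dy":0,"dz":-0.5,"rx":0,"ry":0,"rz":0},
    {"dx":0,"dy":0,"dz":-1,"rx":0,"ry":0,"rz":0},
    {"dx":0,"dy":0,"dz":-1,"rx":0,"ry":0,"rz":0}
  ]
}}

```text
clock: 6.03
tcp_pos: [0.5088, 0.0234, 0.0631]
orientation: [-0.185, 3.136, 0.0]
contact_force: [-1.5, 2.8, 5.8]
grip_width: 0.0001
gripper_force: 3.1
```

Call:
{"op": "send_rows", "data": {
  "deltas": [
    {"dx":0,"dy":0,"dz":-0.5,"rx":0,"ry":0,"rz":0},
    {"dx":0,"dy":0,"dz":-1,"rx":0,"ry":0,"rz":0},
    {"dx":0,"dy":0,"dz":-1,"rx":0,"ry":0,"rz":0}
  ]
}}

```text
clock: 6.28
tcp_pos: [0.5088, 0.0234, 0.0629]
orientation: [-0.185, 3.136, 0.001]
contact_force: [-4.7, 3.0, 16.5]
grip_width: 0.0001
gripper_force: 8.8
```

Call:
{"op": "send_rows", "data": {
  "deltas": [
    {"dx":0,"dy":0,"dz":-0.5,"rx":0,"ry":0,"rz":0},
    {"dx":0,"dy":0,"dz":-0.5,"rx":0,"ry":0,"rz":0},
    {"dx":0,"dy":0,"dz":-0.5,"rx":0,"ry":0,"rz":0}
  ]
}}

```text
clock: 6.53
tcp_pos: [0.5088, 0.0234, 0.0629]
orientation: [-0.185, 3.136, 0.002]
contact_force: [-6.4, 2.6, 23.4]
grip_width: -0.0001
gripper_force: 11.6
```

The tip stopped hard at tcp z 62.9 mm, which puts it at rim +3 mm, so lid 5 is home. Next are tubes 4 to 1.

Call:
{"op": "send_rows", "data": {
  "deltas": [
    {"dx":0,"dy":0,"dz":12,"rx":0,"ry":0,"rz":0},
    {"dx":1.5,"dy":-13,"dz":12,"rx":0,"ry":0,"rz":0},
    {"dx":3,"dy":-26,"dz":10,"rx":0,"ry":0,"rz":0},
    {"dx":3,"dy":-26,"dz":7,"rx":0,"ry":0,"rz":0},
    {"dx":3,"dy":-26,"dz":5,"rx":0,"ry":0,"rz":0}
  ]
}}

```text
clock: 6.95
tcp_pos: [0.5112, -0.0038, 0.0658]
orientation: [0.182, -3.136, 0.001]
contact_force: [-0.5, 0.2, 0.5]
grip_width: 0.0001
gripper_force: 0.2
```

Call:
{"op": "send_rows", "data": {
  "deltas": [
    {"dx":0,"dy":0,"dz":-1.3,"rx":0,"ry":0,"rz":0},
    {"dx":0,"dy":0,"dz":-2.5,"rx":0,"ry":0,"rz":0},
    {"dx":0,"dy":0,"dz":-3.7,"rx":0,"ry":0,"rz":0},
    {"dx":0,"dy":0,"dz":-4.6,"rx":0,"ry":0,"rz":0},
    {"dx":0,"dy":0,"dz":-4.6,"rx":0,"ry":0,"rz":0}
  ]
}}

```text
clock: 7.37
tcp_pos: [0.5115, -0.0028, 0.0629]
orientation: [0.185, -3.136, -0.001]
contact_force: [-6.4, -3.2, 19.8]
grip_width: 0.0001
gripper_force: 9.9
```

Call:
{"op": "send_rows", "data": {
  "deltas": [
    {"dx":0,"dy":0,"dz":12,"rx":0,"ry":0,"rz":0},
    {"dx":1.5,"dy":-12.5,"dz":12,"rx":0,"ry":0,"rz":0},
    {"dx":3,"dy":-25,"dz":10,"rx":0,"ry":0,"rz":0},
    {"dx":3,"dy":-25,"dz":7,"rx":0,"ry":0,"rz":0},
    {"dx":3,"dy":-25,"dz":5,"rx":0,"ry":0,"rz":0}
  ]
}}

```text
clock: 7.78
tcp_pos: [0.5144, -0.0273, 0.0662]
orientation: [0.185, -3.136, -0.001]
contact_force: [-0.2, -0.5, 0.3]
grip_width: -0.0001
gripper_force: 0.2
```

Call:
{"op": "send_rows", "data": {
  "deltas": [
    {"dx":0,"dy":0,"dz":-1.3,"rx":0,"ry":0,"rz":0},
    {"dx":0,"dy":0,"dz":-2.5,"rx":0,"ry":0,"rz":0},
    {"dx":0,"dy":0,"dz":-3.7,"rx":0,"ry":0,"rz":0},
    {"dx":0,"dy":0,"dz":-5,"rx":0,"ry":0,"rz":0},
    {"dx":0,"dy":0,"dz":-5,"rx":0,"ry":0,"rz":0}
  ]
}}

```text
clock: 8.2
tcp_pos: [0.5144, -0.0269, 0.0629]
orientation: [0.186, -3.135, -0.002]
contact_force: [-6.5, 0.7, 19.5]
grip_width: -0.0001
gripper_force: 9.9
```

Call:
{"op": "send_rows", "data": {
  "deltas": [
    {"dx":0,"dy":0,"dz":12,"rx":0,"ry":0,"rz":0},
    {"dx":1.5,"dy":-13,"dz":12,"rx":0,"ry":0,"rz":0},
    {"dx":3,"dy":-26,"dz":10,"rx":0,"ry":0,"rz":0},
    {"dx":3,"dy":-26,"dz":7,"rx":0,"ry":0,"rz":0},
    {"dx":3,"dy":-26,"dz":5,"rx":0,"ry":0,"rz":0}
  ]
}}

```text
clock: 8.62
tcp_pos: [0.5174, -0.0534, 0.0662]
orientation: [0.184, -3.136, -0.0]
contact_force: [-0.5, 0.7, -0.2]
grip_width: 0.0001
gripper_force: 0.1
```

Call:
{"op": "send_rows", "data": {
  "deltas": [
    {"dx":0,"dy":0,"dz":-1.3,"rx":0,"ry":0,"rz":0},
    {"dx":0,"dy":0,"dz":-2.5,"rx":0,"ry":0,"rz":0},
    {"dx":0,"dy":0,"dz":-3.7,"rx":0,"ry":0,"rz":0},
    {"dx":0,"dy":0,"dz":-5,"rx":0,"ry":0,"rz":0},
    {"dx":0,"dy":0,"dz":-5,"rx":0,"ry":0,"rz":0}
  ]
}}

```text
clock: 9.03
tcp_pos: [0.5174, -0.053, 0.0629]
orientation: [0.186, -3.135, -0.002]
contact_force: [-6.4, 1.3, 19.0]
grip_width: 0.0
gripper_force: 9.7
```

Call:
{"op": "send_rows", "data": {
  "deltas": [
    {"dx":0,"dy":0,"dz":12,"rx":0,"ry":0,"rz":0},
    {"dx":1.5,"dy":-13,"dz":12,"rx":0,"ry":0,"rz":0},
    {"dx":3,"dy":-26,"dz":10,"rx":0,"ry":0,"rz":0},
    {"dx":3,"dy":-26,"dz":7,"rx":0,"ry":0,"rz":0},
    {"dx":3,"dy":-26,"dz":5,"rx":0,"ry":0,"rz":0}
  ]
}}

```text
clock: 9.45
tcp_pos: [0.5204, -0.0794, 0.0662]
orientation: [0.184, -3.136, -0.001]
contact_force: [-0.1, 0.7, -0.2]
grip_width: 0.0001
gripper_force: 0.0
```

Call:
{"op": "send_rows", "data": {
  "deltas": [
    {"dx":0,"dy":0,"dz":-1.3,"rx":0,"ry":0,"rz":0},
    {"dx":0,"dy":0,"dz":-2.5,"rx":0,"ry":0,"rz":0},
    {"dx":0,"dy":0,"dz":-3.7,"rx":0,"ry":0,"rz":0},
    {"dx":0,"dy":0,"dz":-5,"rx":0,"ry":0,"rz":0},
    {"dx":0,"dy":0,"dz":-5,"rx":0,"ry":0,"rz":0}
  ]
}}

```text
clock: 9.87
tcp_pos: [0.5204, -0.079, 0.0629]
orientation: [0.186, -3.135, -0.002]
contact_force: [-6.1, 0.3, 19.1]
grip_width: -0.0003
gripper_force: 9.6
```

Every press stopped hard at the same height. I'll raise the tool clear, away from the cameras' lines of sight, and check.

Call:
{"op": "send_rows", "data": {
  "deltas": [
    {"dx":0,"dy":0,"dz":15,"rx":0,"ry":0,"rz":0},
    {"dx":0,"dy":0,"dz":50,"rx":0,"ry":0,"rz":0},
    {"dx":0,"dy":0,"dz":88,"rx":0,"ry":0,"rz":0},
    {"dx":0,"dy":-20,"dz":125,"rx":0,"ry":0,"rz":0},
    {"dx":0,"dy":-55,"dz":140,"rx":0,"ry":0,"rz":0}
  ]
}}

```text
clock: 10.28
tcp_pos: [0.5235, -0.1306, 0.206]
orientation: [-0.198, 3.129, 0.003]
contact_force: [1.8, -0.5, -0.8]
grip_width: -0.0001
gripper_force: 0.0
```

Call:
{"op": "send_rows", "data": {
  "deltas": [
    {"dx":0,"dy":-35,"dz":0,"rx":0,"ry":0,"rz":0},
    {"dx":0,"dy":-70,"dz":0,"rx":0,"ry":0,"rz":0},
    {"dx":0,"dy":-100,"dz":0,"rx":0,"ry":0,"rz":0},
    {"dx":0,"dy":-100,"dz":0,"rx":0,"ry":0,"rz":0},
    {"dx":0,"dy":-100,"dz":0,"rx":0,"ry":0,"rz":0}
  ]
}}

```text
clock: 10.7
tcp_pos: [0.5201, -0.236, 0.2014]
orientation: [0.18, -3.136, 0.0]
contact_force: [0.5, 0.9, 0.3]
grip_width: -0.0002
gripper_force: 0.0
```

Run:
```python
from h import *; from bench import r
o=r.get_obs(); print(o["tcp_pos"],o["contact_force"])
s=r.grab_frame("side")["frame"][195:285,270:350]; t=r.grab_frame("top")["frame"][190:260,270:370]
z=lambda c,h,w:cv2.resize(c,(w,h),interpolation=cv2.INTER_CUBIC)
cv2.imwrite("pics/end.png",np.hstack([z(s,405,360),np.vstack([z(t,294,420),np.zeros((111,420,3),np.uint8)])]))
```

```text
[ 0.52013026 -0.23601903  0.2013739 ] [0.48441767 0.94120855 0.26038674]
```

View pics/end.png

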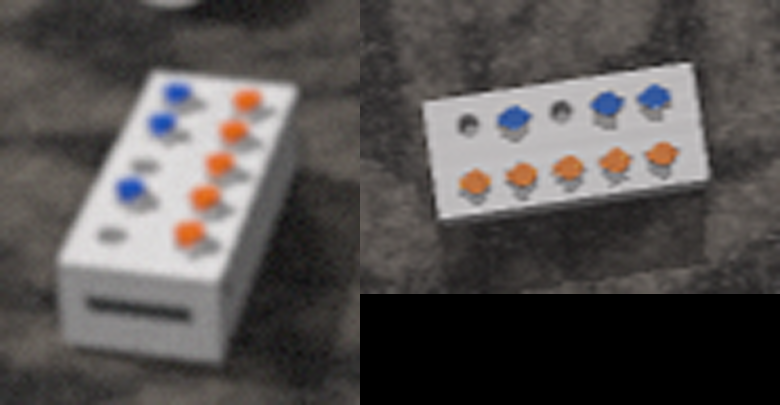

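All five orange lids lie flat like the blue ones, from (247,100) to (190,235) in the side crop. The block has not moved and the arm is clear.

```bash
python3 -c "
from bench import r
print(r.hand_in())"
```

```text
the job is handed in; nothing more can be done
None
```

All five orange lids were folded over in order from tube 1 to tube 5 and pressed home with about 20 N each; the block did not visibly move, the arm finished clear, and the job is handed in with no verdict returned.

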